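Weigh a parcel on the hallway beam scale

ROBOT

A 7-joint arm with a two-finger parallel gripper is mounted at the origin on the work surface. World frame = base frame: x ahead of the robot, y to its left, z up, the work surface at z = 0. Lengths are in m, angles in rad, forces in N, time in s.
With the tool pointing down it reaches from about 0.4 to 0.85 m from the base axis. Payload 10.4 kg.
Tool frame: the origin (TCP) lies at the centre of the arm's flange, where the gripper is bolted on; the fingertips stand 173 mm ahead of it and the grasp point (between the pads) lies 155 mm ahead of it; z points along the fingers, y is the line along which they close (so a half turn about z gives the same grasp; the last joint's range is limited). The gripper opens to 85 mm and grips with 20 to 120 N. Pads are 22 mm wide; open, the fingers measure 114 mm over their backs; the gripper's body (76 mm by 85 mm) begins 54 mm behind the grasp point. The pads swing forward as they close: fully open they stand 13 mm farther back than shut.
Start: joints at [1.21, 0.332, -0.065, 1.46, 0.022, 1.35, -0.088], TCP at [0.207, -0.59, 0.405] pointing down, gripper open.
Joint ranges: [-2.6, 2.6], [-0.5, 2.12], [-1.47, 1.34], [0.16, 2.42], [-1.27, 4.41], [0.06, 2.06], [-2.6, 2.6]. Speed limits (rad/s): [2.22, 2.22, 2.79, 2.79, 3.14, 3.14, 3.14].

INTERFACE

Orientations are given as a unit quaternion [x, y, z, w].
In Python, from workcell import manip, viewer, finder gives the robot as it stands.
- The arm moves only by the tool arm_command, never from a script. Its argument "plan" is a list of rows, each an object with "dp": the shift along the tool's x, y, z in mm, a list of three; "spin": the turn about the tool's z in rad. A call has 1 to 5 rows; each row shifts and turns the commanded pose from where the row before left it, along the tool's axes as they then stand; what a row does not reach is not made up. A row lasts 1/10 s, in which the tool goes at most 50 mm and 8.59 degrees, less where a joint would pass 70% of its speed; a pose out of reach is approached as far as the arm can. A call is refused whole if a number of a shift passes 50 or a number of a turn 0.15, either way. A call with a gripper value outside its range is refused whole. "grip" is the closure, from -1 (fully open) to 1 (shut), set as the call begins (left out, the last holds). The fingers move at their own pace and stop on an object; "newtons" is the grip in N (left out, the last holds). Time passes only in rows, so rows that do not move let the fingers close. It gives the time, the measured TCP pose, the force, the opening and the grip force at its end, in the units of the state.
- manip.get_obs(): the state, without advancing time (a new reading comes with each control period).
- viewer.camera(name): name is "side" or "top" or "wrist"; returns the picture (480x640x3 uint8, blue, green, red); there is no depth.
- viewer.camera_params(name): a dict with "vertical_fov" (degrees; the focal length in pixels is half the picture's height over the tangent of half this angle, whatever the lens; pixels are square), "cx", "cy" (the principal point, pixels), "k1" (the pictures are not rectified: a ray, as slopes to the right and down, at radius r is drawn at 1 + k1 r^2 times it, then the intrinsics apply), "R" (3x3) and "t" (3): a world point X has camera coordinates R X + t; the wrist camera has in their place "T_tool_cam" (4x4, takes a point from camera to tool coordinates, whose origin is the TCP and whose axes are the flange's). Camera axes: x right, y down, z forward; pixel columns grow to the right and rows downward; lengths in m; the calibration is good to about 2 mm. A picture is of the moment at which its call begins: read the wrist's pose just before it. camera_params takes no time and is no camera call.
- manip.hand_in(): hands the job in; it is judged then, once.
Trained networks look in the newest picture that a camera, given by its name, has taken for a name from the list of things; names that differ only in an ending like _2 or _b are one class to them, and where a whole thing is asked for, a point or a joint stands for the part that bears it (a point fixed in the world has none). Each returns a list of dicts, best first, with "score" (0 to 1); they miss things now and then, are a little off and sometimes report something else, mostly with a low value. They report only what shows in the picture. A call takes as long as a camera call.
- finder.find_in(camera, thing): "position" ([x, y, z] in m, in world coordinates, good to about 4 mm: the middle of the surface that is visible of it).
The state is a dict: "clock": time; "joint_pos": joint angles; "joint_velocities": joint speeds; "tau": joint torques, N m; "position": TCP position; "ee_rot": TCP orientation; "ft_force": force on the tool from outside, world axes, zero at the start; "torque": the same for the moment, N m; "grip_width": opening from 0.0 (shut) to 1.0 (fully open); "grasp_force": force on a finger pad.
Only numpy, scipy, OpenCV 4.12 (cv2) and the standard library are available. Lean on these libraries where they do the work, as an engineer would, in place of code of your own. Each camera call takes 0.05 s, during which the arm holds its last target. There are 200 camera calls.

TASK

Weigh the long cardboard parcel for the post: first clear the key cover off the parcel scale's pan into the tilted-out grey bin under the key shelf, then set the long parcel squarely on the empty pan, and slide the poise along the notched beam until the pointer at the beam's end settles level with the fixed mark. Let go and leave the scale balanced; leave everything else where it stands.

Things in the scene. Friction and masses are not known exactly. Their poses are not given: they have to be found in the camera images.
- fulcrum (a point): Pivot of the scale's beam, 110 mm above the table, between two grey cheeks. The grey scale (420 mm long, 90 mm wide at most) is fixed to the table. This frame turns with the beam: its y axis runs along the beam towards the pointer, x is the horizontal pivot axis. The beam is a steel bar 10 mm wide and 18 mm high with notches every 10 mm (marks only: the poise does not click); from 100 mm on the pan's side of the pivot to the pointer tip, 257 mm out.
- beam (a joint): Tilt of the beam, rad: 0 level (balanced), positive when the pointer end is down (poise too far out), negative when it is up (poise too far in); stops at -0.12 and 0.12. Swings freely and settles about 1.5 s after it is let go. Between the stops, moving the poise outward by 10 mm raises this by about 0.078 rad.
- poise (a joint): Position of the poise along the beam, m: 0 at the inner end (poise centre 35 mm from the pivot) to 0.19 at the outer end (225 mm). It slides with about 1.2 N of friction and stays where it is left. With the parcel on the pan it balances somewhere from 0.06 to 0.16, depending on the parcel's weight (some 0.5 mm per gram; 335 g balances at about 0.11).
- poise_knob (a point): Centre of the upright round knob on top of the poise, a dark steel weight (200 g) that rides on the beam: knob 22 mm diameter and 36 mm high (18 mm above and 18 mm below this point), on a block 32 mm long (along the beam), 36 mm wide, 44 mm high whose top is 20 mm below this point. Rises and sinks with the beam. Axes as for the fulcrum.
- pointer_tip (a point): Tip of the beam's pointer, 257 mm from the pivot; 4 mm high.
- mark (a point): Inner face of the fixed mark, a dark steel tongue 12 mm high on a grey post 162 mm tall at the end of the scale, centred 110 mm above the table. Balanced when the pointer tip is level with it.
- pan_top (a point): Centre of the upper face of the round aluminium pan (110 mm diameter, no rim), 100 mm from the pivot on the side away from the pointer; 150 mm above the table when level, it moves up and down by 12 mm with the beam but stays horizontal. The place of the load on the pan does not alter the balance.
- keycover_center (a point): Centre of the orange silicone car-key cover, a flat oblong with rounded ends lying on the pan: 84 mm long (its x axis), 46 mm wide (y), 18 mm high. 45 g.
- parcel_center (a point): Centre of the long cardboard parcel standing on the table: 100 mm long (x), 56 mm wide (y), 60 mm high (z). 250 to 420 g.
- parcel: The long parcel; origin at the centre of its underside, axes as for parcel_center.
- bin (a joint): Outward tilt of the grey plastic bin, rad, 0 closed; it stays at 0.6 to 0.9 by friction and need not be moved.
- bin_middle (a point): Middle of the bin's inside; the bin is 130 mm deep (x, positive to the back), 200 mm wide (y), 140 mm high (z, towards its mouth), walls 4 mm; the axes tilt with the bin.
- bin_mouth (a point): Centre of the bin's open mouth, in the plane of its rim, about 140 to 180 mm above the table; axes as for bin_middle, so z is the direction the mouth faces, up and out of the shelf. The fixed beech shelf stands behind: its board, 290 mm wide and 190 mm deep, has its top 258 mm above the table (a bowl and a picture frame at its back reach 380 mm), its front edge 60 mm behind the bin's pins (some 80 to 130 mm behind this point).
- squat_box_center (a point): Centre of the other cardboard box, 64 x 64 x 45 mm high: leave alone.
- bell_center (a point): Middle of the chrome bell, 84 mm diameter, 58 mm high: leave alone.
- jar_center (a point): Middle of a jar, 68 mm diameter, 85 mm high: leave alone.
- scratcher_center (a point): Middle of the bamboo back scratcher lying behind the scale, 225 mm long (y), 34 mm wide at the head: leave alone.
- dish_center (a point): Dish 110 mm across with a glass marble, 52 mm high in all; point 14 mm up: leave alone.
- spray_center (a point): Middle of a spray can, 52 mm diameter, 170 mm high: leave alone.
- keycover: The key cover; origin at the centre of its underside, axes as for keycover_center.

How it is judged:
By the outcome, as a careful person would: the job done as asked, in the order asked, and still so for the second after the job is handed in, with the robot touching nothing.
It also fails if it takes over 69 s, if anything falls off the work surface, if the arm or the gripper's body presses on something with over 40 N, if the wrist force passes 120 N, or if a joint passes its speed limit or range.

## Working session

There is one attempt and no reset: what is moved stays moved. The work goes in short steps, Python scripts to look and compute and a tool call to move; the robot and the scene stay as the last step left them, time stands still between calls to the robot, and variables do not carry over. Pictures are saved under pics/ and viewed, at most 10 in all, crops included, and the job is handed in when it is done.

Besides the shell and the picture viewer there is one more tool, called as name(argument=value, ...), one argument or row to a line, values as JSON. arm_command: Moves the arm, as the interface text tells. Its arguments: {"type":"object","properties":{"plan":{"type":"array","items":{"type":"object","properties":{"dp":{"type":"array","items":{"type":"number"}},"spin":{"type":"number"}}}},"grip":{"type":"number"},"newtons":{"type":"number"}},"required":["plan"]}

```bash
mkdir -p pics; cat > h.py <<'E'
import numpy as np, cv2
from scipy.spatial.transform import Rotation as Ro
from workcell import manip, viewer, finder
def P(c):
    p=viewer.camera_params(c); f=240/np.tan(np.radians(p["vertical_fov"])/2); return p,f
def RT(c,obs=None):
    p,f=P(c)
    if c!="wrist": return np.array(p["R"]),np.array(p["t"])
    o=obs or manip.get_obs(); T=np.eye(4);T[:3,:3]=Ro.from_quat(o["ee_rot"]).as_matrix();T[:3,3]=o["position"]
    M=np.linalg.inv(T@np.array(p["T_tool_cam"])); return M[:3,:3],M[:3,3]
def proj(c,X,obs=None):
    p,f=P(c);R,t=RT(c,obs);x=R@np.array(X)+t;s=x[:2]/x[2];s=s*(1+p["k1"]*(s@s));return s*f+[p["cx"],p["cy"]]
def ray(c,uv,obs=None):
    p,f=P(c);R,t=RT(c,obs);d=(np.array(uv,float)-[p["cx"],p["cy"]])/f;s=d.copy()
    for _ in range(20): s=d/(1+p["k1"]*(s@s))
    return -R.T@t, R.T@np.array([s[0],s[1],1])
def atz(c,uv,z,obs=None):
    o,d=ray(c,uv,obs);return o+d*(z-o[2])/d[2]
E
python3 - <<'E'
from h import *
for c in ["side","top","wrist"]:
    cv2.imwrite(f"pics/{c}0.png",viewer.camera(c))
for n in ["fulcrum","poise_knob","pointer_tip","mark","pan_top","keycover_center","parcel_center","bin_middle","bin_mouth","squat_box_center","bell_center","jar_center","dish_center","spray_center","scratcher_center"]:
    for c in ["side","top"]:
        r=finder.find_in(c,n)
        print(n,c,[(np.round(q["position"],3).tolist(),round(q["score"],2)) for q in r[:2]])
o=manip.get_obs();print(o)
E
```

```text
fulcrum side [([0.553, 0.091, 0.111], 0.64)]
fulcrum top [([0.552, 0.085, 0.113], 0.82), ([0.579, -0.087, 0.18], 0.36)]
poise_knob side [([0.55, 0.098, 0.121], 0.87)]
poise_knob top [([0.552, 0.079, 0.118], 0.63)]
pointer_tip side [([0.551, 0.099, 0.113], 0.64)]
pointer_tip top [([0.553, 0.083, 0.117], 0.83)]
mark side [([0.549, 0.101, 0.051], 0.92), ([0.42, -0.186, 0.049], 0.27)]
mark top [([0.551, 0.047, 0.073], 0.79)]
pan_top side [([0.575, -0.07, 0.159], 0.83)]
pan_top top [([0.577, -0.105, 0.166], 0.95), ([0.558, 0.08, 0.111], 0.22)]
keycover_center side [([0.574, -0.076, 0.177], 0.6)]
keycover_center top [([0.577, -0.084, 0.175], 0.59)]
parcel_center side []
parcel_center top [([0.425, -0.199, 0.059], 0.91), ([0.605, -0.355, 0.111], 0.59)]
bin_middle side [([0.602, -0.373, 0.106], 0.69), ([0.614, 0.464, 0.106], 0.51)]
bin_middle top [([0.602, -0.354, 0.113], 0.66)]
bin_mouth side [([0.607, -0.378, 0.103], 0.64)]
bin_mouth top [([0.6, -0.357, 0.112], 0.71)]
squat_box_center side [([0.434, 0.279, 0.045], 0.81), ([0.55, 0.098, 0.12], 0.37)]
squat_box_center top [([0.575, -0.086, 0
[... 591 characters left out ...]
'joint_pos': array([ 1.21038959,  0.33217952, -0.06469432,  1.46007698,  0.02159126,
        1.34988007, -0.0885283 ]), 'joint_velocities': array([ 0.00093055, -0.00092058, -0.00144496,  0.0009865 , -0.00142818,
       -0.00141819, -0.00020106]), 'tau': array([ 5.87196027e-04, -6.25216699e+01,  4.92276018e-02, -3.91822171e+01,
        1.64841459e-02,  1.87254795e-03, -2.95410382e-05]), 'position': array([ 0.20715378, -0.58968477,  0.40476131]), 'ee_rot': array([9.85772461e-01, 1.68085246e-01, 2.73305597e-05, 7.08874273e-05]), 'ft_force': array([0.43437531, 0.18696837, 0.5746221 ]), 'torque': array([-0.02776575,  0.05171008,  0.02363693]), 'grasp_force': 0.0, 'grip_width': 1.0006990216118978}
```

View pics/top0.png

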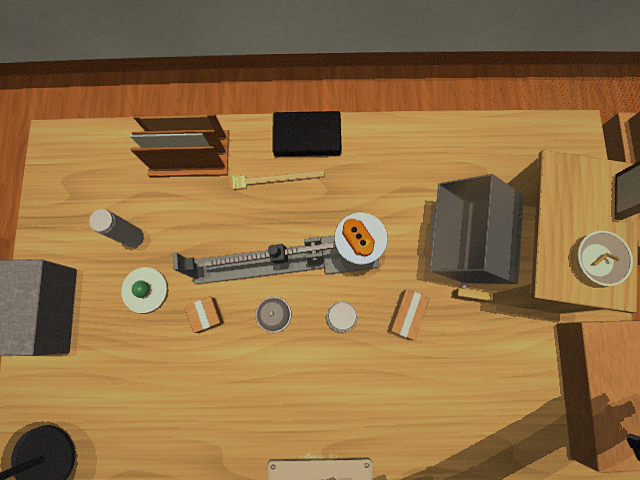

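View pics/side0.png

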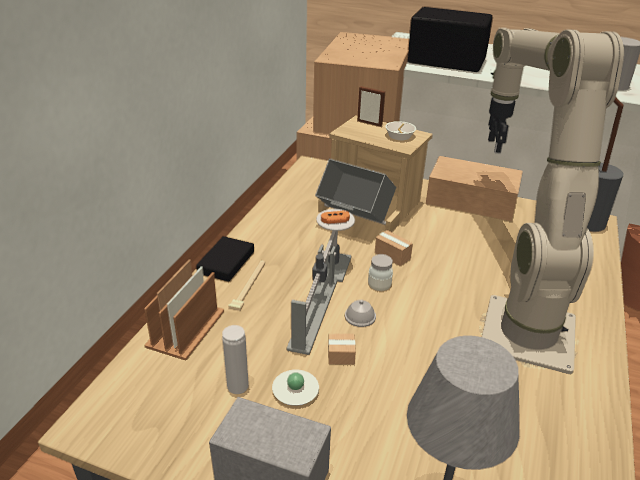

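The top view shows the pan and cover at about (360,237), the beam running left to the mark at (180,263), the knob near (277,252), the parcel at (410,313), and the bin at (478,230) with its mouth facing the scale. The side view confirms this layout. I'll enlarge the top view for corner pixels.

```bash
python3 - <<'E'
from h import *
im=cv2.imread("pics/top0.png")
a=cv2.resize(im[170:345,165:365],None,fx=3,fy=3,interpolation=cv2.INTER_CUBIC)[:, :]
b=cv2.resize(im[170:345,330:530],None,fx=4,fy=3.4,interpolation=cv2.INTER_CUBIC)
b=cv2.resize(im[165:345,328:528],None,fx=3.3,fy=3.3,interpolation=cv2.INTER_CUBIC)
cv2.imwrite("pics/cropb.png",b)
hsv=cv2.cvtColor(im,cv2.COLOR_BGR2HSV)
m=cv2.inRange(hsv,(3,190,150),(18,255,255)); m[:, :330]=0;m[:,390:]=0;m[:205]=0;m[270:]=0
c=max(cv2.findContours(m,0,2)[0],key=cv2.contourArea); r=cv2.minAreaRect(c);bx=cv2.boxPoints(r);print(r)
w=np.array([atz("top",q,0.175)[:2] for q in bx]);print("cover",w.mean(0),[(np.round(w[i]-w[i-1],4).tolist(),np.linalg.norm(w[i]-w[i-1]).round(4)) for i in range(2)])
w=cv2.inRange(hsv,(0,0,140),(180,60,255)); k=np.zeros_like(w);cv2.circle(k,(361,238),32,255,-1)
c=np.concatenate([q for q in cv2.findContours(w&k,0,2)[0]]);h=cv2.convexHull(c);e=cv2.fitEllipse(h);print("pan",e)
for z in(.15,.162):print(atz("top",e[0],z))
print(P("top"),-RT("top")[0].T@RT("top")[1])
E
```

```text
((358.1909484863281, 236.36868286132812), (39.65701675415039, 20.910064697265625), 55.491477966308594)
cover [ 0.57857005 -0.08959788] [([0.0683, 0.0434], np.float64(0.0809)), ([0.0243, -0.0359], np.float64(0.0434))]
pan ((359.04864501953125, 237.98654174804688), (50.768524169921875, 56.70534896850586), 83.76036071777344)
[ 0.58023474 -0.09336402  0.15      ]
[ 0.57766781 -0.09238677  0.162     ]
({'vertical_fov': 56.30189679904513, 'cx': 323.5582544572729, 'cy': 240.07012128632368, 'k1': -0.040457037757320784, 'R': array([[-1.81511511e-02, -9.99829476e-01, -3.39923886e-03],
       [-9.78370293e-01,  1.84620599e-02, -2.06035730e-01],
       [ 2.06063353e-01, -4.14071351e-04, -9.78538565e-01]]), 't': array([-0.00839071,  0.59597403,  0.96106812])}, np.float64(448.51970091987243)) [ 0.38489006 -0.01899424  1.06320564]
```

View pics/cropb.png

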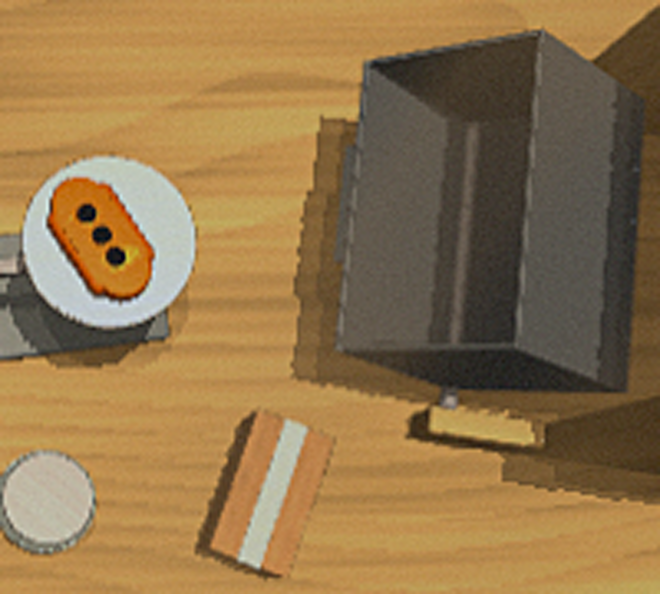

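The crop gives the pan centre at (361,238.6) and the cover at (359,237), with the cover's long axis running from upper left to lower right. The parcel's top face is centred at crop (272,493). The bin rim corners are at crop (365,62), (541,30), (517,345) and (338,350), and the lit face to the right of them is the back wall's outside.

```bash
python3 - <<'E'
from h import *
C=lambda x,y:(328+x/3.3,165+y/3.3)
pr=lambda n,v:print(n,np.round(v,4))
for z in(.15,.162):pr("pan%s"%z,atz("top",C(110,243),z))
for n,p in dict(e=(196,243),w=(23,243)).items(): pr(n,atz("top",C(*p),.162))
q=[atz("top",C(*p),.06) for p in[(260,410),(334,437),(285,576),(212,552)]]
pr("parcel",q); pr("c",np.mean(q,0)); pr("L",[np.linalg.norm(q[i]-q[i-1]) for i in range(4)])
pr("ang",np.degrees(np.arctan2(*((q[0]+q[1]-q[2]-q[3])[[1,0]]))))
for th,zm in[(.6,.165),(.75,.16),(.9,.15)]:
  zf,zb=zm-.065*np.sin(th),zm+.065*np.sin(th)
  f=[atz("top",C(*p),zf) for p in[(365,62),(338,350)]];b=[atz("top",C(*p),zb) for p in[(541,30),(517,345)]]
  pr(th,np.array(f+b)); pr("widths",[np.linalg.norm(f[0]-f[1]),np.linalg.norm(b[0]-b[1]),np.linalg.norm(f[0]-b[0]),np.linalg.norm(f[1]-b[1])]); pr("mouth",np.mean(f+b,0))
# side check: project
for n,p in dict(pan=(.577,-.092,.162),cover=(.578,-.09,.18)).items(): pr(n+" side px",proj("side",p))
pr("mark",atz("top",(180,258),.16)); pr("tipend",atz("top",(193,263),.1)); pr("knobtop",atz("top",(278,249),.15)); pr("fulc",atz("top",(316,246),.12))
E
```

```text
pan0.15 [ 0.5788 -0.0981  0.15  ]
pan0.162 [ 0.5762 -0.097   0.162 ]
e [ 0.5752 -0.1506  0.162 ]
w [ 0.5772 -0.0429  0.162 ]
parcel [[ 0.4802 -0.2035  0.06  ]
 [ 0.461  -0.2527  0.06  ]
 [ 0.3698 -0.2142  0.06  ]
 [ 0.3865 -0.1664  0.06  ]]
c [ 0.4244 -0.2092  0.06  ]
L [0.1008 0.0528 0.099  0.0506]
ang -22.2157
0.6 [[ 0.7031 -0.274   0.1283]
 [ 0.5109 -0.2429  0.1283]
 [ 0.6972 -0.3648  0.2017]
 [ 0.5018 -0.3315  0.2017]]
widths [0.1947 0.1981 0.1169 0.1154]
mouth [ 0.6033 -0.3033  0.165 ]
0.75 [[ 0.7074 -0.2774  0.1157]
 [ 0.5126 -0.2459  0.1157]
 [ 0.6962 -0.3637  0.2043]
 [ 0.5015 -0.3305  0.2043]]
widths [0.1973 0.1975 0.1242 0.123 ]
mouth [ 0.6044 -0.3044  0.16  ]
0.9 [[ 0.7131 -0.282   0.0991]
 [ 0.5149 -0.2499  0.0991]
 [ 0.6974 -0.3651  0.2009]
 [ 0.502  -0.3317  0.2009]]
widths [0.2008 0.1983 0.1324 0.1313]
mouth [ 0.6068 -0.3072  0.15  ]
pan side px [335.4172 218.9311]
cover side px [335.1021 213.7902]
mark [0.5431 0.2758 0.16  ]
tipend [0.542  0.2662 0.1   ]
knobtop [0.5601 0.0754 0.15  ]
fulc [ 0.5708 -0.003   0.12  ]
```

arm_command(
  plan=[
    {"dp":[30,-20,0]},
    {"dp":[37,-25,0]},
    {"dp":[37,-25,0]},
    {"dp":[37,-25,0]},
    {"dp":[37,-25,0]},
  ],
  grip=-1,
  newtons=40,
)

```text
invalid input at $.plan[0]: expected keys dp, spin
```

arm_command(
  plan=[
    {"dp":[37,-25,0]},
    {"dp":[37,-25,0]},
    {"dp":[37,-25,0]},
    {"dp":[37,-25,0]},
    {"dp":[37,-25,0]},
  ],
)

```text
invalid input at $.plan[0]: expected keys dp, spin
```

arm_command(
  plan=[
    {"dp":[37,-25,0]},
    {"dp":[37,-25,0]},
    {"dp":[37,-25,0]},
    {"dp":[0,0,0],"spin":-0.12},
    {"dp":[0,0,0],"spin":-0.11},
  ],
)

```text
invalid input at $.plan[0]: expected keys dp, spin
```

arm_command(
  plan=[
    {"dp":[30,-20,0],"spin":0},
    {"dp":[37,-25,0],"spin":0},
    {"dp":[37,-25,0],"spin":0},
    {"dp":[37,-25,0],"spin":0},
    {"dp":[37,-25,0],"spin":0},
  ],
  grip=-1,
  newtons=40,
)

```text
clock: 2.15
position: [0.3361, -0.4159, 0.4049]
ee_rot: [0.986, 0.168, 0.0, 0.0]
ft_force: [0.7, 0.0, 0.8]
grip_width: 1.003
grasp_force: 0.0
```

arm_command(
  plan=[
    {"dp":[37,-25,0],"spin":0},
    {"dp":[37,-25,0],"spin":0},
    {"dp":[37,-25,0],"spin":0},
    {"dp":[37,-25,0],"spin":0},
    {"dp":[37,-25,0],"spin":0},
  ],
)

```text
clock: 2.65
position: [0.4692, -0.2366, 0.405]
ee_rot: [0.986, 0.168, 0.0, 0.0]
ft_force: [1.3, -0.8, -0.5]
grip_width: 1.001
grasp_force: 0.0
```

arm_command(
  plan=[
    {"dp":[37,-25,0],"spin":0},
    {"dp":[37,-25,0],"spin":0},
    {"dp":[37,-25,0],"spin":0},
    {"dp":[0,0,0],"spin":-0.12},
    {"dp":[0,0,0],"spin":-0.11},
  ],
)

```text
clock: 3.15
position: [0.549, -0.1289, 0.4046]
ee_rot: [0.959, 0.284, 0.0, -0.0]
ft_force: [-0.4, -1.4, 0.3]
grip_width: 1.001
grasp_force: 0.0
```

```bash
python3 - <<'E'
from h import *
o=manip.get_obs();im=viewer.camera("wrist");cv2.imwrite("pics/w1.png",im)
for n in["keycover_center","pan_top"]:
    print(n,[(np.round(q["position"],4).tolist(),round(q["score"],2)) for q in finder.find_in("wrist",n)[:2]])
hsv=cv2.cvtColor(im,cv2.COLOR_BGR2HSV)
m=cv2.inRange(hsv,(3,170,120),(18,255,255))
c=max(cv2.findContours(m,0,2)[0],key=cv2.contourArea); r=cv2.minAreaRect(c);bx=cv2.boxPoints(r);print(r)
for z in (.175,):
  w=np.array([atz("wrist",q,z,o)[:2] for q in bx]);print("cover",w.mean(0),[(np.round(np.degrees(np.arctan2(*(w[i]-w[i-1])[::-1])),1),np.linalg.norm(w[i]-w[i-1]).round(4)) for i in range(2)])
E
```

```text
keycover_center [([0.5823, -0.0879, 0.1779], 0.59)]
pan_top [([0.585, -0.1009, 0.1599], 0.69), ([0.5642, 0.0671, 0.1178], 0.48)]
((281.5, 175.0), (168.0, 93.0), 90.0)
cover [ 0.57854437 -0.08783471] [(np.float64(29.2), np.float64(0.0832)), (np.float64(-57.1), np.float64(0.0428))]
```

View pics/w1.png

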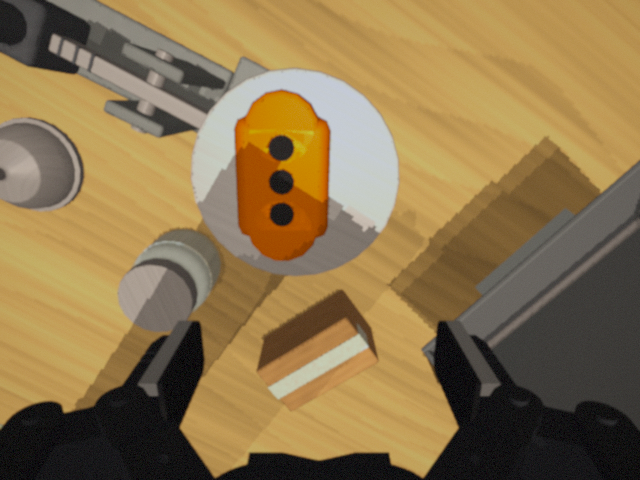

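The cover sits upright in the wrist view at (281,175), so its long axis is along tool x. Its centre is at (0.5785, -0.0885). I'll move over it, go down and grip.

arm_command(
  plan=[
    {"dp":[23,-9,0],"spin":0},
    {"dp":[24,-9,10],"spin":0},
    {"dp":[0,0,25],"spin":0},
    {"dp":[0,0,22],"spin":0},
    {"dp":[0,0,11],"spin":0},
  ],
)

```text
clock: 3.8
position: [0.5777, -0.0906, 0.3348]
ee_rot: [0.96, 0.278, -0.001, -0.0]
ft_force: [-0.3, -0.7, -0.1]
grip_width: 1.005
grasp_force: 0.0
```

arm_command(
  plan=[
    {"dp":[0,0,0],"spin":0},
    {"dp":[0,0,0],"spin":0},
    {"dp":[0,0,0],"spin":0},
    {"dp":[0,0,0],"spin":0},
    {"dp":[0,0,0],"spin":0},
  ],
  grip=1,
  newtons=25,
)

```text
clock: 4.3
position: [0.5785, -0.0903, 0.3377]
ee_rot: [0.96, 0.28, 0.001, 0.001]
ft_force: [1.2, -0.4, 1.3]
grip_width: 0.529
grasp_force: 32.6
```

arm_command(
  plan=[
    {"dp":[0,0,-15],"spin":0},
    {"dp":[0,0,-25],"spin":0},
    {"dp":[0,0,-25],"spin":0},
    {"dp":[-10,20,0],"spin":0},
    {"dp":[-17,36,0],"spin":0},
  ],
)

```text
clock: 4.8
position: [0.5861, -0.1494, 0.4045]
ee_rot: [0.959, 0.283, 0.002, 0.0]
ft_force: [0.9, -1.1, -0.9]
grip_width: 0.53
grasp_force: 32.4
```

arm_command(
  plan=[
    {"dp":[-19,40,0],"spin":0},
    {"dp":[-19,40,0],"spin":0},
    {"dp":[-19,40,0],"spin":0},
    {"dp":[-10,23,0],"spin":0},
    {"dp":[0,0,0],"spin":-0.1},
  ],
)

```text
clock: 5.3
position: [0.605, -0.3136, 0.4019]
ee_rot: [0.946, 0.325, -0.001, 0.001]
ft_force: [0.3, 0.9, -1.4]
grip_width: 0.531
grasp_force: 32.4
```

arm_command(
  plan=[
    {"dp":[0,0,0],"spin":-0.13},
    {"dp":[0,0,10],"spin":-0.13},
    {"dp":[0,0,10],"spin":-0.13},
    {"dp":[0,0,10],"spin":-0.13},
    {"dp":[0,0,10],"spin":-0.13},
  ],
)

```text
clock: 5.8
position: [0.6062, -0.3077, 0.3642]
ee_rot: [0.789, 0.615, 0.001, 0.0]
ft_force: [-4.6, 4.1, 9.9]
grip_width: 0.531
grasp_force: 39.4
```

The upward force shows the cover's end on the back rim. I'll lift, come forward and go down past the rim, then move back in below it.

arm_command(
  plan=[
    {"dp":[0,0,-12],"spin":0},
    {"dp":[10,0,0],"spin":0},
    {"dp":[6,0,0],"spin":0},
    {"dp":[0,0,15],"spin":-0.1},
    {"dp":[0,0,15],"spin":-0.1},
  ],
)

```text
clock: 6.3
position: [0.6105, -0.2918, 0.3442]
ee_rot: [0.725, 0.689, 0.0, 0.001]
ft_force: [0.1, -0.1, -0.4]
grip_width: 0.527
grasp_force: 38.5
```

arm_command(
  plan=[
    {"dp":[0,0,10],"spin":0},
    {"dp":[0,0,7],"spin":0},
    {"dp":[-10,0,0],"spin":0},
    {"dp":[-10,0,0],"spin":0},
    {"dp":[0,0,0],"spin":0},
  ],
)

```text
clock: 6.8
position: [0.6085, -0.3158, 0.3273]
ee_rot: [0.727, 0.687, -0.0, 0.001]
ft_force: [-0.2, -0.4, -1.4]
grip_width: 0.53
grasp_force: 38.5
```

arm_command(
  plan=[
    {"dp":[0,0,0],"spin":0},
    {"dp":[0,0,0],"spin":0},
    {"dp":[0,0,0],"spin":0},
    {"dp":[0,0,0],"spin":0},
    {"dp":[0,0,0],"spin":0},
  ],
  grip=-1,
)

```text
clock: 7.3
position: [0.609, -0.3128, 0.3268]
ee_rot: [0.726, 0.688, 0.0, 0.0]
ft_force: [-0.4, 0.3, 0.2]
grip_width: 0.997
grasp_force: 0.0
```

arm_command(
  plan=[
    {"dp":[0,0,-20],"spin":0},
    {"dp":[0,0,-40],"spin":0},
    {"dp":[20,0,-30],"spin":0.12},
    {"dp":[30,0,0],"spin":0.14},
    {"dp":[30,0,0],"spin":0.14},
  ],
)

```text
clock: 7.8
position: [0.6244, -0.2343, 0.4183]
ee_rot: [0.85, 0.527, 0.001, 0.001]
ft_force: [1.2, 0.2, -0.5]
grip_width: 1.0
grasp_force: 0.0
```

```bash
python3 - <<'E'
from h import *
a=viewer.camera("top");o=manip.get_obs();b=viewer.camera("wrist")
cv2.imwrite("pics/tb.png",np.hstack([cv2.resize(a,(400,300)),cv2.resize(b,(400,300))]))
for c in["top","wrist","side"]:
  if c=="side":viewer.camera(c)
  for n in["keycover_center","parcel_center"]:
    print(c,n,[(np.round(q["position"],4).tolist(),round(q["score"],2)) for q in finder.find_in(c,n)[:2]])
E
```

```text
top keycover_center [([0.6049, -0.3167, 0.0834], 0.72)]
top parcel_center [([0.4264, -0.2039, 0.0616], 0.8), ([0.5637, -0.2908, 0.0849], 0.38)]
wrist keycover_center [([0.6056, -0.3297, 0.0792], 0.82)]
wrist parcel_center [([0.4379, -0.2026, 0.0569], 0.86)]
side keycover_center [([0.553, 0.0966, 0.1193], 0.69), ([0.5958, -0.3156, 0.0827], 0.58)]
side parcel_center [([0.4219, -0.1902, 0.0517], 0.68)]
```

View pics/tb.png

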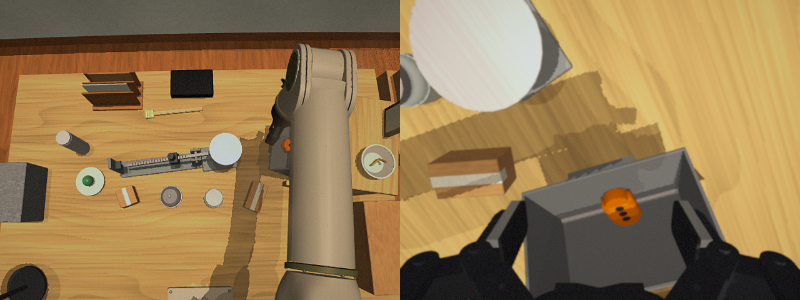

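The wrist view shows the cover lying inside the bin and the pan empty. Next I'll go to the parcel.

arm_command(
  plan=[
    {"dp":[-11,-40,0],"spin":0},
    {"dp":[-11,-40,0],"spin":0},
    {"dp":[-11,-40,0],"spin":0},
    {"dp":[-11,-40,0],"spin":0},
    {"dp":[-11,-40,0],"spin":0},
  ],
)

```text
clock: 8.75
position: [0.4187, -0.1971, 0.4165]
ee_rot: [0.848, 0.53, 0.0, 0.0]
ft_force: [0.2, -0.6, 0.7]
grip_width: 1.0
grasp_force: 0.0
```

arm_command(
  plan=[
    {"dp":[-8,-35,0],"spin":0.1},
    {"dp":[0,0,0],"spin":0.14},
    {"dp":[0,0,0],"spin":0.14},
    {"dp":[0,0,0],"spin":0.14},
    {"dp":[0,0,0],"spin":0.14},
  ],
)

```text
clock: 9.25
position: [0.3853, -0.1892, 0.4169]
ee_rot: [0.975, 0.224, 0.0, 0.0]
ft_force: [0.1, -0.8, 0.4]
grip_width: 0.999
grasp_force: 0.0
```

arm_command(
  plan=[
    {"dp":[0,0,0],"spin":0.14},
    {"dp":[0,0,0],"spin":0.14},
    {"dp":[0,0,0],"spin":0.14},
    {"dp":[0,0,0],"spin":0.14},
    {"dp":[0,0,0],"spin":0.14},
  ],
)

```text
clock: 9.75
position: [0.3854, -0.1892, 0.4168]
ee_rot: [0.992, -0.124, 0.0, 0.0]
ft_force: [0.3, 0.2, 0.4]
grip_width: 1.004
grasp_force: 0.0
```

```bash
python3 - <<'E'
from h import *
o=manip.get_obs();b=viewer.camera("wrist");cv2.imwrite("pics/w3.png",b)
print(o["position"],o["ee_rot"],o["joint_pos"].round(2))
for n in["parcel_center"]:
    print(n,[(np.round(q["position"],4).tolist(),round(q["score"],2)) for q in finder.find_in("wrist",n)[:2]])
E
```

```text
[ 0.38537007 -0.18918088  0.41682846] [ 9.92295965e-01 -1.23889821e-01  1.08361473e-04  1.37509167e-04] [ 0.99 -0.09 -0.6   1.89 -0.05  1.32 -1.41]
parcel_center [([0.4284, -0.2072, 0.0601], 0.75)]
```

View pics/w3.png

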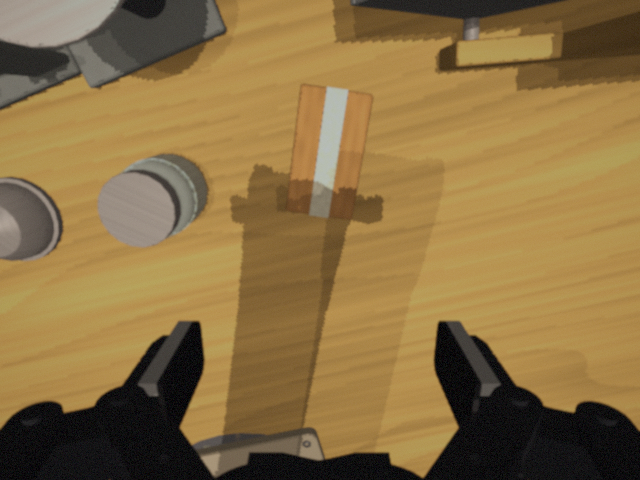

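The parcel's top-face corners in the wrist view are at (301,84), (372,95), (354,220) and (289,210).

```bash
python3 - <<'E'
from h import *
o=manip.get_obs()
q=np.array([atz("wrist",p,.06,o) for p in[(301,84),(372,95),(354,220),(289,210)]])
c=q.mean(0);a=np.arctan2(*((q[0]+q[1]-q[2]-q[3])[[1,0]]))
R=Ro.from_quat(o["ee_rot"]).as_matrix();d=R.T@(c-o["position"])
print(q.round(4),c.round(4),np.degrees(a),[np.linalg.norm(q[i]-q[i-1]).round(4) for i in range(4)],"tool d mm",(d*1e3).round(1),"spin",np.arctan2(R[1,0],R[0,0])-a)
E
```

```text
[[ 0.4823 -0.1996  0.06  ]
 [ 0.4617 -0.2497  0.06  ]
 [ 0.3691 -0.2153  0.06  ]
 [ 0.3905 -0.165   0.06  ]] [ 0.4259 -0.2074  0.06  ] -20.528528338695608 [np.float64(0.098), np.float64(0.0541), np.float64(0.0988), np.float64(0.0546)] tool d mm [ 43.6   7.8 356.8] spin 0.113268949061726
```

arm_command(
  plan=[
    {"dp":[22,4,0],"spin":0},
    {"dp":[21.6,3.8,0],"spin":0},
    {"dp":[0,0,20],"spin":0.113},
    {"dp":[0,0,45],"spin":0},
    {"dp":[0,0,45],"spin":0},
  ],
)

```text
clock: 10.35
position: [0.4262, -0.2072, 0.306]
ee_rot: [0.985, -0.175, 0.001, 0.0]
ft_force: [-0.4, -0.6, -0.9]
grip_width: 0.998
grasp_force: 0.0
```

arm_command(
  plan=[
    {"dp":[0,0,45],"spin":0},
    {"dp":[0,0,40],"spin":0},
    {"dp":[0,0,22],"spin":0},
    {"dp":[0,0,10],"spin":0},
    {"dp":[0,0,0],"spin":0},
  ],
)

```text
clock: 10.85
position: [0.4258, -0.2069, 0.189]
ee_rot: [0.984, -0.176, -0.001, -0.0]
ft_force: [-0.1, -0.0, 0.4]
grip_width: 0.999
grasp_force: 0.0
```

arm_command(
  plan=[
    {"dp":[0,0,0],"spin":0},
    {"dp":[0,0,0],"spin":0},
    {"dp":[0,0,0],"spin":0},
    {"dp":[0,0,0],"spin":0},
    {"dp":[0,0,0],"spin":0},
  ],
  grip=1,
  newtons=40,
)

```text
clock: 11.35
position: [0.4267, -0.2071, 0.1913]
ee_rot: [0.984, -0.177, 0.001, 0.001]
ft_force: [-1.3, 0.0, 6.1]
grip_width: 0.653
grasp_force: 41.6
```

arm_command(
  plan=[
    {"dp":[0,0,-20],"spin":0},
    {"dp":[0,0,-40],"spin":0},
    {"dp":[0,0,-45],"spin":0},
    {"dp":[0,0,-45],"spin":0},
    {"dp":[0,0,-40],"spin":0},
  ],
)

```text
clock: 11.85
position: [0.4258, -0.2063, 0.3828]
ee_rot: [0.984, -0.176, 0.001, 0.001]
ft_force: [0.1, -0.8, -3.3]
grip_width: 0.655
grasp_force: 43.6
```

```bash
python3 - <<'E'
from h import *
im=viewer.camera("top");hsv=cv2.cvtColor(im,cv2.COLOR_BGR2HSV)
cv2.imwrite("pics/t4.png",im)
w=cv2.inRange(hsv,(0,0,150),(180,50,255)); k=np.zeros_like(w);cv2.circle(k,(360,238),34,255,-1)
c=max(cv2.findContours(w&k,0,2)[0],key=cv2.contourArea);e=cv2.fitEllipse(cv2.convexHull(c));print("pan",e,cv2.contourArea(c))
for z in(.15,.162):print(z,atz("top",e[0],z))
o=manip.get_obs();print(o["position"],o["ft_force"],o["grip_width"])
E
```

```text
pan ((360.5109558105469, 237.85659790039062), (51.38331604003906, 52.52326202392578), 117.15325927734375) 2049.5
0.15 [ 0.58045403 -0.09641955  0.15      ]
0.162 [ 0.57788422 -0.09540214  0.162     ]
[ 0.42726801 -0.20655448  0.38901309] [ 4.08660165 -0.8533295   4.33932587] 0.6515910947695736
```

arm_command(
  plan=[
    {"dp":[15,-23,0],"spin":0},
    {"dp":[24,-36,0],"spin":0},
    {"dp":[24,-36,0],"spin":0},
    {"dp":[24,-36,0],"spin":0},
    {"dp":[16,-24,0],"spin":0},
  ],
)

```text
clock: 12.4
position: [0.578, -0.095, 0.3801]
ee_rot: [0.984, -0.176, 0.001, -0.0]
ft_force: [-0.5, -0.4, -2.7]
grip_width: 0.655
grasp_force: 43.6
```

arm_command(
  plan=[
    {"dp":[0,0,0],"spin":-0.11},
    {"dp":[0,0,0],"spin":-0.11},
    {"dp":[0,0,0],"spin":-0.11},
    {"dp":[0,0,0],"spin":-0.11},
    {"dp":[0,0,0],"spin":0},
  ],
)

```text
clock: 12.9
position: [0.5763, -0.0974, 0.38]
ee_rot: [0.999, 0.043, 0.0, 0.0]
ft_force: [0.5, -0.9, -2.7]
grip_width: 0.65
grasp_force: 43.7
```

arm_command(
  plan=[
    {"dp":[1,0,12],"spin":0},
    {"dp":[1,0,10],"spin":0},
    {"dp":[0,0,5],"spin":0},
    {"dp":[0,0,4],"spin":0},
    {"dp":[0,0,4],"spin":0},
  ],
)

```text
clock: 13.4
position: [0.5785, -0.0971, 0.3445]
ee_rot: [0.999, 0.042, -0.0, 0.0]
ft_force: [-1.7, 0.2, 0.3]
grip_width: 0.655
grasp_force: 43.9
```

arm_command(
  plan=[
    {"dp":[0,0,4],"spin":0},
    {"dp":[0,0,3],"spin":0},
    {"dp":[0,0,2],"spin":0},
    {"dp":[0,0,1],"spin":0},
    {"dp":[0,0,0],"spin":0},
  ],
)

```text
clock: 13.9
position: [0.5785, -0.0971, 0.3347]
ee_rot: [0.999, 0.042, 0.0, 0.0]
ft_force: [-1.6, -0.2, 0.3]
grip_width: 0.655
grasp_force: 43.9
```

arm_command(
  plan=[
    {"dp":[0,0,1],"spin":0},
    {"dp":[0,0,1],"spin":0},
    {"dp":[0,0,1],"spin":0},
    {"dp":[0,0,0],"spin":0},
    {"dp":[0,0,0],"spin":0},
  ],
)

```text
clock: 14.4
position: [0.5785, -0.0971, 0.3317]
ee_rot: [0.999, 0.042, 0.0, 0.0]
ft_force: [-0.3, -0.0, -0.2]
grip_width: 0.657
grasp_force: 43.8
```

arm_command(
  plan=[
    {"dp":[0,0,1],"spin":0},
    {"dp":[0,0,1],"spin":0},
    {"dp":[0,0,0],"spin":0},
    {"dp":[0,0,0],"spin":0},
  ],
)

```text
clock: 14.8
position: [0.5785, -0.0971, 0.3297]
ee_rot: [0.999, 0.042, 0.0, 0.0]
ft_force: [0.0, 0.7, -0.0]
grip_width: 0.65
grasp_force: 43.8
```

arm_command(
  plan=[
    {"dp":[0,0,0],"spin":0},
    {"dp":[0,0,0],"spin":0},
    {"dp":[0,0,0],"spin":0},
    {"dp":[0,0,0],"spin":0},
    {"dp":[0,0,0],"spin":0},
  ],
  grip=-1,
)

```text
clock: 15.3
position: [0.5785, -0.0971, 0.3297]
ee_rot: [0.999, 0.042, 0.0, 0.0]
ft_force: [-0.5, 0.8, -0.6]
grip_width: 1.002
grasp_force: 0.0
```

arm_command(
  plan=[
    {"dp":[0,0,-15],"spin":0},
    {"dp":[0,0,-40],"spin":0},
    {"dp":[0,0,-45],"spin":0},
    {"dp":[-30,0,-15],"spin":0},
    {"dp":[-40,0,0],"spin":0},
  ],
)

```text
clock: 15.8
position: [0.5093, -0.102, 0.4483]
ee_rot: [0.999, 0.043, 0.003, 0.0]
ft_force: [-0.2, 0.5, 0.4]
grip_width: 1.002
grasp_force: 0.0
```

arm_command(
  plan=[
    {"dp":[-20,-40,0],"spin":0},
    {"dp":[0,-40,0],"spin":0},
    {"dp":[0,-40,0],"spin":0},
    {"dp":[0,-30,0],"spin":0},
    {"dp":[0,0,0],"spin":0},
  ],
)

```text
clock: 16.3
position: [0.4752, 0.0498, 0.4462]
ee_rot: [0.999, 0.046, 0.001, 0.0]
ft_force: [1.1, 0.3, -0.2]
grip_width: 0.996
grasp_force: 0.0
```

```bash
python3 - <<'E'
from h import *
o=manip.get_obs();b=viewer.camera("wrist");s=viewer.camera("side");print(o["position"],o["ee_rot"].round(3))
cv2.imwrite("pics/w5.png",b);cv2.imwrite("pics/s5.png",s)
cv2.imwrite("pics/c5.png",np.hstack([cv2.resize(b,(400,300)),cv2.resize(s[200:350,240:440],(400,300),interpolation=cv2.INTER_CUBIC)]))
for c in["wrist","side"]:
  for n in["poise_knob","parcel_center","pointer_tip","mark"]:
    print(c,n,[(np.round(q["position"],4).tolist(),round(q["score"],2)) for q in finder.find_in(c,n)[:2]])
E
```

```text
[0.47522923 0.04975613 0.4462442 ] [0.999 0.046 0.001 0.   ]
wrist poise_knob [([0.5575, 0.0781, 0.1388], 0.85)]
wrist parcel_center [([0.5714, -0.074, 0.199], 0.66)]
wrist pointer_tip [([0.5568, 0.0898, 0.1395], 0.64)]
wrist mark [([0.5572, 0.0643, 0.0474], 0.82)]
side poise_knob [([0.552, 0.0915, 0.1398], 0.78)]
side parcel_center [([0.5817, -0.0697, 0.1823], 0.61), ([0.5516, 0.0902, 0.1386], 0.46)]
side pointer_tip [([0.5501, 0.0975, 0.1362], 0.73)]
side mark [([0.5496, 0.0999, 0.0257], 0.89), ([0.5739, -0.3665, 0.1135], 0.27)]
```

View pics/c5.png

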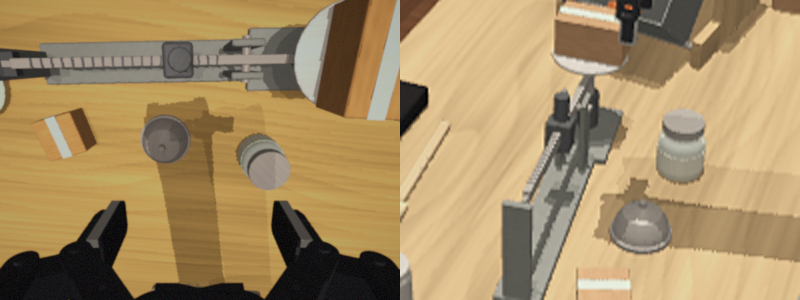

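The wrist and side views show the parcel lying flat on the pan and the pointer end up. The knob is at about (288,93) in the full wrist picture.

```bash
python3 - <<'E'
from h import *
o=manip.get_obs()
pr=lambda n,v:print(n,np.round(v,4))
pr("knob",atz("wrist",(288,93),.179,o)); pr("block",atz("wrist",(286.4,95.2),.141,o))
pr("beamL",atz("wrist",(110,100),.13,o)); pr("beamR",atz("wrist",(440,96),.115,o))
T=np.array(P("wrist")[0]["T_tool_cam"]);print(T.round(3),P("wrist")[1])
im=cv2.imread("pics/w5.png");g=cv2.cvtColor(im,cv2.COLOR_BGR2GRAY)
c=cv2.HoughCircles(cv2.resize(g[40:160,220:350],None,fx=4,fy=4),cv2.HOUGH_GRADIENT,1,30,param1=100,param2=20,minRadius=50,maxRadius=100)
print(None if c is None else c[0][:3]/4+[220,40,0])
pr("px r of 11mm", np.linalg.norm(proj("wrist",(.56,.07,.179),o)-proj("wrist",(.56,.081,.179),o)))
E
```

```text
knob [0.5628 0.0684 0.179 ]
block [0.5619 0.0721 0.141 ]
beamL [0.5494 0.1891 0.13  ]
beamR [ 0.5705 -0.0322  0.115 ]
[[-0.    -0.946 -0.324  0.084]
 [ 1.    -0.001  0.001 -0.   ]
 [-0.001 -0.324  0.946  0.03 ]
 [ 0.     0.     0.     1.   ]] 406.94862642896464
None
px r of 11mm 20.2176
```

arm_command(
  plan=[
    {"dp":[40,-6,0],"spin":0},
    {"dp":[48.7,-6,0],"spin":0},
    {"dp":[0,0,30],"spin":0},
    {"dp":[0,0,40],"spin":0},
    {"dp":[0,0,16],"spin":0},
  ],
  grip=0.05,
  newtons=20,
)

```text
clock: 17.3
position: [0.5629, 0.0637, 0.355]
ee_rot: [0.999, 0.042, -0.003, -0.0]
ft_force: [-1.5, 0.2, 0.6]
grip_width: 0.472
grasp_force: 0.0
```

```bash
python3 - <<'E'
from h import *
o=manip.get_obs();print(o["position"],o["grip_width"],o["ft_force"])
b=viewer.camera("wrist");cv2.imwrite("pics/w6.png",b)
for n in["poise_knob"]:
    print(n,[(np.round(q["position"],4).tolist(),round(q["score"],2)) for q in finder.find_in("wrist",n)[:2]])
print(proj("wrist",(.5628,.0684,.179),o),proj("wrist",o["position"]-[0,0,.155],o))
E
```

```text
[0.5629286  0.0636879  0.35496106] 0.47209303846756884 [-1.53773806  0.23367944  0.569085  ]
poise_knob [([0.5661, 0.0802, 0.1427], 0.89)]
[307.98480639 317.69996196] [319.74240871 348.1804652 ]
```

View pics/w6.png

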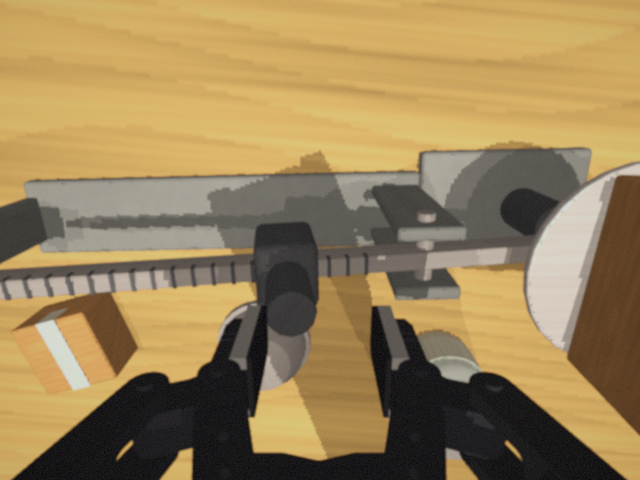

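The wrist view shows the knob top at (291,312), with the pad tips at columns 266 and 372, so the gripper has to shift outward before going lower. The pivot pin shows at (427,245).

```bash
python3 - <<'E'
from h import *
o=manip.get_obs();R=Ro.from_quat(o["ee_rot"]).as_matrix()
for n,p,z in[("knob",(291,312),.179),("knob-",(291,312),.175),("pin",(427,246),.110),("beamL",(5,283),.135)]:
    X=atz("wrist",p,z,o);print(n,X.round(4),"tool mm",(R.T@(X-o["position"])*1e3).round(1))
print(o["position"])
E
```

```text
knob [0.564  0.0752 0.179 ] tool mm [  2.7 -11.5 177.8]
knob- [0.5617 0.0754 0.175 ] tool mm [  0.5 -11.8 181.8]
pin [0.5737 0.0033 0.11  ] tool mm [  6.6  61.  246.8]
beamL [0.5437 0.2252 0.135 ] tool mm [  -4.7 -162.7  221.9]
[0.56291911 0.06361156 0.35684896]
```

arm_command(
  plan=[
    {"dp":[1,-6,0],"spin":0},
    {"dp":[0.5,-6,0],"spin":0},
    {"dp":[0,0,0],"spin":0},
    {"dp":[0,0,14],"spin":0},
    {"dp":[0,0,12],"spin":0},
  ],
)

```text
clock: 17.9
position: [0.5639, 0.0761, 0.332]
ee_rot: [0.999, 0.042, 0.0, 0.0]
ft_force: [0.2, 0.3, -0.3]
grip_width: 0.475
grasp_force: 0.0
```

arm_command(
  plan=[
    {"dp":[0,0,0],"spin":0},
    {"dp":[0,0,0],"spin":0},
    {"dp":[0,0,0],"spin":0},
  ],
  grip=0.25,
)

```text
clock: 18.2
position: [0.564, 0.0763, 0.3329]
ee_rot: [0.999, 0.042, 0.0, -0.0]
ft_force: [-0.8, 0.7, 1.0]
grip_width: 0.376
grasp_force: 0.0
```

arm_command(
  plan=[
    {"dp":[0,-8,0],"spin":0},
    {"dp":[0,-10,0],"spin":0},
    {"dp":[0,-10,0],"spin":0},
    {"dp":[0,-10,0],"spin":0},
    {"dp":[0,-8,0],"spin":0},
  ],
)

```text
clock: 18.7
position: [0.5598, 0.1235, 0.3327]
ee_rot: [0.999, 0.043, -0.0, -0.0]
ft_force: [-1.0, -1.0, -0.5]
grip_width: 0.375
grasp_force: 0.7
```

arm_command(
  plan=[
    {"dp":[0,0,0],"spin":0},
    {"dp":[0,4,0],"spin":0},
    {"dp":[0,0,0],"spin":0},
    {"dp":[0,0,0],"spin":0},
    {"dp":[0,0,0],"spin":0},
  ],
)

```text
clock: 19.2
position: [0.5605, 0.1178, 0.3328]
ee_rot: [0.999, 0.042, 0.0, 0.0]
ft_force: [-0.4, -0.5, -0.9]
grip_width: 0.375
grasp_force: 0.0
```

```bash
python3 - <<'E'
from h import *
o=manip.get_obs();print(o["position"],o["ft_force"]);b=viewer.camera("wrist");cv2.imwrite("pics/w7.png",b)
s=viewer.camera("side");cv2.imwrite("pics/s7.png",s)
for c in("wrist","side"):
    print([(np.round(q["position"],4).tolist(),round(q["score"],2)) for q in finder.find_in(c,"poise_knob")[:2]])
# vertical shift of beam/knob & parcel in side images
s0=cv2.imread("pics/s5.png").astype(np.float32).mean(2);s1=s.astype(np.float32).mean(2)
for n,(x0,y0,x1,y1) in dict(parcel=(312,196,345,228)).items():
    r=cv2.matchTemplate(s1[y0-10:y1+10,x0-10:x1+10],s0[y0:y1,x0:x1],cv2.TM_CCOEFF_NORMED);i=np.unravel_index(r.argmax(),r.shape)
    print(n,i[0]-10,i[1]-10,r.max())
print([proj("side",(.578,-.097,z)) for z in(.198,.21,.222)])
E
```

```text
[0.56049062 0.11777435 0.33275353] [-0.37827965 -0.51087804 -0.88915064]
[([0.5616, 0.1233, 0.135], 0.78), ([0.4425, 0.0996, 0.0358], 0.2)]
[([0.5461, 0.137, 0.13], 0.73)]
parcel -2 10 0.44834125
[array([336.1691598 , 207.14236286]), array([336.34047656, 203.4630575 ]), array([336.51308432, 199.75451439])]
```

arm_command(
  plan=[
    {"dp":[0,0,-20],"spin":0},
    {"dp":[0,0,-40],"spin":0},
    {"dp":[24,-26,0],"spin":0},
    {"dp":[33,-36,0],"spin":0},
    {"dp":[33,-36,0],"spin":0},
  ],
)

```text
clock: 19.9
position: [0.6431, 0.2235, 0.393]
ee_rot: [0.999, 0.041, 0.001, 0.001]
ft_force: [1.1, -0.5, 1.0]
grip_width: 0.374
grasp_force: 0.0
```

arm_command(
  plan=[
    {"dp":[30,-34,0],"spin":0},
    {"dp":[0,0,0],"spin":0},
    {"dp":[0,0,0],"spin":0},
    {"dp":[0,0,0],"spin":0},
    {"dp":[0,0,0],"spin":0},
  ],
)

```text
clock: 20.4
position: [0.6689, 0.2582, 0.3933]
ee_rot: [0.999, 0.041, 0.001, 0.0]
ft_force: [-0.4, 0.3, 0.4]
grip_width: 0.375
grasp_force: 0.0
```

```bash
python3 - <<'E'
from h import *
o=manip.get_obs();print(o["position"],o["ee_rot"].round(4));b=viewer.camera("wrist");cv2.imwrite("pics/w8.png",b)
import json;json.dump([list(o["position"]),list(o["ee_rot"])],open("o8.json","w"))
s=viewer.camera("side");cv2.imwrite("pics/s8.png",s)
for t in(-.12,0,.12): print(t,proj("wrist",(.5686-.094*.257,.0031+.9956*.257,.11-.257*t),o))
print(proj("wrist",(.543,.262,.104),o),proj("wrist",(.543,.262,.116),o))
E
```

```text
[0.66886985 0.25818845 0.39334238] [9.991e-01 4.140e-02 5.000e-04 5.000e-04]
-0.12 [302.41312879 423.87535468]
0 [303.88389161 393.33714837]
0.12 [305.10098085 368.07689946]
[300.07419063 389.33694194] [299.40387481 400.13365952]
```

View pics/w8.png

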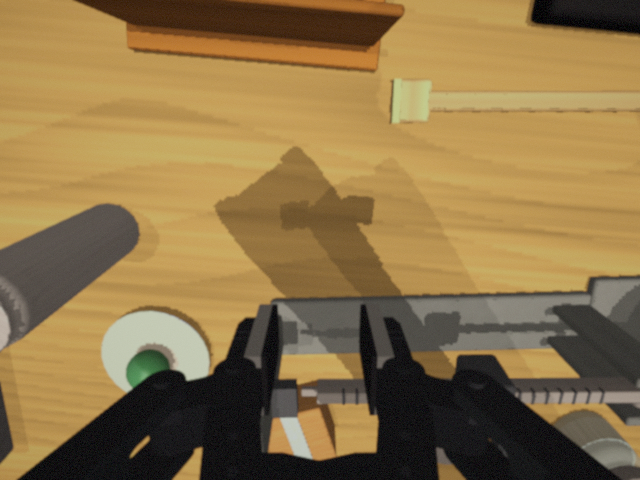

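The wrist view from the far side shows the post at (286,397) and the pointer tip at (300–316, ~393). The model puts a level tip at row 393, so the beam is already near level. I'll open the fingers and go closer for a finer reading.

arm_command(
  plan=[
    {"dp":[-20,-10,0],"spin":0},
    {"dp":[-20,-10,25],"spin":0},
    {"dp":[0,0,20],"spin":0},
    {"dp":[0,0,0],"spin":0},
    {"dp":[0,0,0],"spin":0},
  ],
  grip=-1,
)

```text
clock: 21.0
position: [0.6277, 0.2754, 0.3484]
ee_rot: [0.999, 0.042, 0.0, 0.0]
ft_force: [0.6, -0.4, 1.0]
grip_width: 1.0
grasp_force: 0.0
```

```bash
cat > look.py <<'E'
from h import *
import sys
o=manip.get_obs();print(o["position"],o["ee_rot"].round(4),o["clock"]);b=viewer.camera("wrist");cv2.imwrite(f"pics/{sys.argv[1]}.png",b)
for t in(-.04,-.02,0,.02,.04): print(t,proj("wrist",(.5686-.094*.257,.0031+.9956*.257,.11-.257*t),o).round(1))
E
python3 look.py w9; python3 - <<'E'
from h import *
b=cv2.imread("pics/w9.png")
print(*["%d: "%(y)+" ".join("%3d"%v for v in b[y,285:375:4].mean(1)) for y in range(360,440,2)],sep="\n")
E
```

```text
[0.62772969 0.27535876 0.34840756] [9.991e-01 4.170e-02 3.000e-04 2.000e-04] 21.0
-0.04 [334.7 401.1]
-0.02 [334.3 395.2]
0 [334.  389.5]
0.02 [333.7 384.1]
0.04 [333.4 378.8]
360:  55  54  57  53 146 152 151 151 152 154 153 152 122 110 109 107 110 109 109 109 105 113 112
362:  54  56  56  54 148 152 152 153 155 156 152 152 146 110 109 110 106 109 110 110 110 112 116
364:  58  56  59  48 148 151 152 150 154 151 153 154 151 125 110 107 109 110 110 111 111 113 110
366:  59  60  52  51 149 151 153 151 154 154 148 150 149 149 111 108 106 104 107 104 108 109 109
368:  56  59  52  56 144 147 146 151 150 149 147 147 147 149 127 103 105 102  99 103 105 103 101
370:  59  57  55  51 136 139 137 135 138 137 143 147 146 147 147 106 102  92  94  96  92  91  96
372:  53  54  48  37  90  89  79  81  80  67 117 145 145 149 149 129  83  68  70  72  69  72  69
374:  53  59  51  35  33  38  39  36  34  35 117 147 143 136 137 142  88  67  65  70  67  63  66
376:  55  56  52  31  31  36  32  37  41  34 113 141 115  89  93 142  95  66  68  65  68  66  69
378:  55  55  53  31  34  37  35  36  36  33  76  7
[... 2255 characters left out ...]
4 100 136 145 144 143
426:  52  47  54 139 182 195 194 193 194 159 143 146 144 144 142 142 130  62  79 129 135 136 136
428:  59  50  54 140 161 193 194 193 195 174 144 144 144 143 144 145 136  64  71 132 134 134 133
430:  55  54  52 142 153 192 193 193 193 186 143 141 144 142 141 142 136  64  73 139 138 139 141
432:  54  50  59 142 148 191 192 193 193 191 143 146 143 143 142 141 140  78  62 145 144 143 142
434:  53  51  56 145 147 192 193 192 192 194 145 144 145 144 145 145 142  90  63 145 146 147 146
436:  66  49  62 148 147 185 194 193 193 193 151 141 144 147 143 140 141 114  59 145 146 148 147
438:  76  48  68 146 146 168 194 192 194 192 154 146 146 143 142 143 142 125  60 147 149 149 147
```

```bash
python3 - <<'E'
from h import *
b=cv2.imread("pics/w9.png")
cv2.imwrite("pics/c9.png",np.vstack([cv2.resize(b[330:450,200:400],(800,480),interpolation=cv2.INTER_CUBIC),cv2.resize(b[300:480:2][:, ::1],(800,110))]))
for z in(0,.03,.104,.11,.116,.162):print(z,[proj("wrist",(x,y,z)).round(1).tolist() for x,y in((.543,.262),(.542,.275))])
E
```

```text
0 [[326.3, 306.8], [311.4, 306.8]]
0.03 [[327.0, 324.5], [310.8, 324.4]]
0.104 [[329.3, 384.8], [308.8, 384.7]]
0.11 [[329.6, 391.1], [308.6, 391.0]]
0.116 [[329.8, 397.7], [308.3, 397.6]]
0.162 [[332.3, 460.8], [306.2, 460.7]]
```

View pics/c9.png

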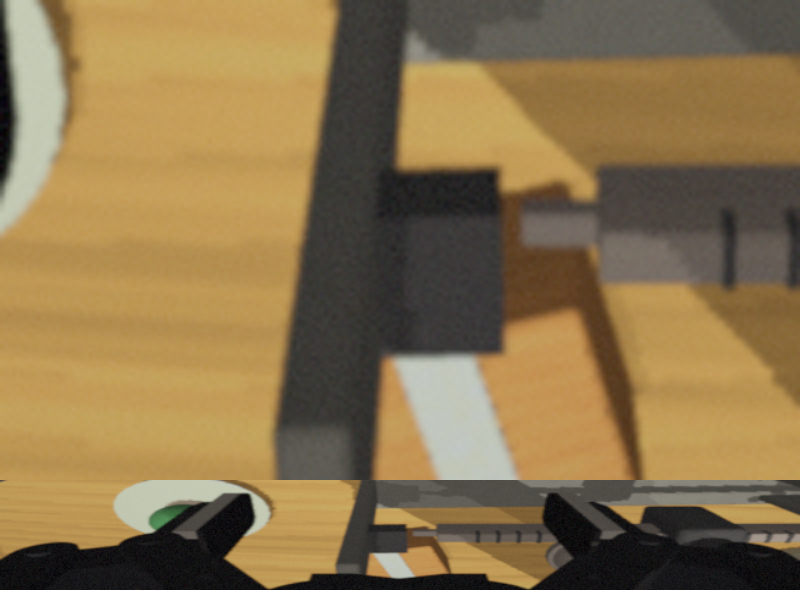

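The crop shows the tongue with its side face at rows 372.5–383.7 and its top face to row 418. The pointer's top face is at rows 383–391, clearly lower than the tongue. The bar's end has its bottom at row 371 and its top face at 387.5–400.5. I'll fit the tilt from these edges.

```bash
cat > tilt.py <<'E'
from h import *
from scipy.optimize import least_squares
d=np.array([-.0834,.9965]);n=np.array([.9965,.0834]); F0=np.array([.5686,.0031])
def pt(s,lat,z): xy=F0+d*s+n*lat; return [xy[0],xy[1],z]
def fit(o,tongue,ptr,bar,sb):
    row=lambda s,l,z:proj("wrist",pt(s,l,z),o)[1]
    # unknown: lateral offset c of scale, half width W, dz calib ; tilt t, half ptr w
    def f(v):
        c,W,dz,t,w=v; zp=.110-.252*t; zb=.110-sb*t
        return [row(.264,c+W,.104+dz)-tongue[0],row(.264,c+W,.116+dz)-tongue[1],row(.264,c-W,.116+dz)-tongue[2],
          row(.252,c+w,zp+.002+dz)-ptr[0],row(.252,c-w,zp+.002+dz)-ptr[1],
          row(sb,c+.005,zb-.009+dz)-bar[0],row(sb,c+.005,zb+.009+dz)-bar[1],row(sb,c-.005,zb+.009+dz)-bar[2]]
    r=least_squares(f,[0,.015,0,0,.003],x_scale=[.01,.01,.01,.05,.01]);return r
E
python3 - <<'E'
from tilt import *
import numpy as np
o=manip.get_obs()
X=atz("wrist",(355,393),.115,o);print("s of col355",(X[:2]-F0)@d)
b=cv2.imread("pics/w9.png").mean(2)
for n,c in(("tongue",slice(303,320)),("ptr",slice(334,344)),("bar",slice(353,362))):
    print(n," ".join("%d:%d"%(y,v) for y,v in zip(range(366,422),b[366:422,c].mean(1))))
r=fit(o,(372.5,383.7,418),(383.2,391.3),(371,387.5,400.5),(X[:2]-F0)@d)
print(r.x.round(4),r.fun.round(2))
E
```

```text
s of col355 0.2448518667746796
tongue 366:151 367:149 368:148 369:145 370:138 371:116 372:80 373:47 374:35 375:35 376:34 377:34 378:35 379:35 380:33 381:34 382:35 383:40 384:50 385:56 386:58 387:58 388:58 389:57 390:58 391:58 392:58 393:57 394:57 395:58 396:58 397:57 398:58 399:58 400:57 401:58 402:58 403:58 404:57 405:58 406:57 407:57 408:56 409:56 410:57 411:57 412:58 413:57 414:57 415:57 416:57 417:62 418:102 419:153 420:182 421:190
ptr 366:131 367:135 368:137 369:141 370:145 371:147 372:147 373:145 374:138 375:120 376:95 377:79 378:74 379:71 380:67 381:66 382:70 383:84 384:97 385:104 386:106 387:108 388:107 389:106 390:103 391:90 392:75 393:66 394:64 395:66 396:65 397:66 398:65 399:65 400:66 401:66 402:67 403:69 404:66 405:65 406:70 407:83 408:104 409:124 410:136 411:142 412:144 413:146 414:147 415:146 416:144 417:144 418:143 419:144 420:143 421:141
bar 366:105 367:103 368:102 369:101 370:94 371:81 372:70 373:67 374:66 375:66 376:67 377:67 378:66 379:67 380:69 381:69 382:69 383:70 384:69 385:70 386:71 387:79 388:92 389:104 390:107 391:110 392:110 393:111 394:111 395:110 396:110 397:110 398:111 399:110 400:118 401:131 402:137 403:139 404:138 405:136 406:134 407:133 408:131 409:129 410:128 411:126 412:124 413:122 414:121 415:118 416:116 417:113 418:112 419:111 420:108 421:107
[-0.0188  0.0136 -0.0145  0.0397  0.0033] [-0.28  0.26 -0.01 -0.23 -0.24  0.1   0.53 -0.14]
```

```bash
sed -i 's/row(sb,c-.005,zb+.009+dz)-bar\[2\]\]/row(sb,c-.005,zb+.009+dz)-bar[2],c\/.004,dz\/.002]/' tilt.py; python3 - <<'E'
from tilt import *
o=manip.get_obs()
for tb in((372.1,383.8,418.3),):
  r=fit(o,tb,(382.8,391.6),(371,388,400.6),.245);print(r.x.round(4),r.fun.round(2))
im=viewer.camera("wrist")
print([(np.round(q["position"],4).tolist(),round(q["score"],2)) for q in finder.find_in("wrist","poise_knob")[:1]])
E
```

```text
[-0.0062  0.0126  0.0006  0.0363  0.0034] [-0.49  0.39 -0.09 -0.09 -0.09 -0.98  0.18  0.83 -1.54  0.32]
[([0.568, 0.1337, 0.1152], 0.81)]
```

Tilt reads about +0.036, so the poise is roughly 5 mm too far out. I'll go back and grip the knob so that it centres on the gripper, then set the poise by the TCP position.

arm_command(
  plan=[
    {"dp":[0,0,-26],"spin":0},
    {"dp":[-20,38,0],"spin":0},
    {"dp":[-20,38,0],"spin":0},
    {"dp":[-20,38,0],"spin":0},
    {"dp":[-20,39.6,0],"spin":0},
  ],
  grip=-0.1,
)

```text
clock: 21.65
position: [0.56, 0.1153, 0.3745]
ee_rot: [0.999, 0.042, 0.001, 0.0]
ft_force: [1.3, -0.9, 0.6]
grip_width: 0.551
grasp_force: 0.0
```

arm_command(
  plan=[
    {"dp":[0,0,0],"spin":0},
    {"dp":[0,0,0],"spin":0},
    {"dp":[0,0,0],"spin":0},
  ],
)

```text
clock: 21.95
position: [0.5607, 0.1176, 0.3745]
ee_rot: [0.999, 0.043, 0.001, -0.0]
ft_force: [-0.0, 1.3, 0.5]
grip_width: 0.549
grasp_force: 0.0
```

```bash
python3 - <<'E'
from h import *
o=manip.get_obs();print(o["position"],o["ee_rot"].round(4));b=viewer.camera("wrist");cv2.imwrite("pics/w10.png",b)
print([(np.round(q["position"],4).tolist(),round(q["score"],2)) for q in finder.find_in("wrist","poise_knob")[:1]])
p=proj("wrist",(.5596,.119,.170),o);print("knob top at",p)
u,v=p.round().astype(int);g=b.mean(2)
print(*["%d: "%y+" ".join("%3d"%x for x in g[y,u-64:u+66:4]) for y in range(v-70,v+50,5)],sep="\n")
E
```

```text
[0.56068175 0.11757082 0.37448914] [ 9.991e-01  4.290e-02  7.000e-04 -3.000e-04]
[([0.564, 0.126, 0.1266], 0.92)]
knob top at [316.17156547 291.85398748]
222:  89  89  82  88  88  89  88  88  89  47  40  41  40  42  35  41  41  41  39  41  41  80  86  89  86  88  85  87  84  85  88  86  91
227: 105 102 106  99  96 104  87  86  73  40  47  42  43  42  40  39  42  41  43  41  42  78  84  85  86 105 100  86  85  87  86  84 102
232: 106 107 105 104 104 106  90  88  44  48  41  42  46  47  43  43  42  43  43  38  41  76  87  88  87  87 130 134 123 120  89  88 127
237: 104 106 108 108 105 106  88  78  59  59  62  57  65  53  58  54  55  55  54  53  49  74  85  86  88  87 112 139 135 134 134 136 138
242:  78  80  79  77  79  78  78  63  63  62  64  55  58  57  60  57  57  58  58  58  50  67  77  76  74  78  76  78  75  77  80  79  79
247:  77  79  76  60  73  82  81  62  54  58  54  58  58  54  47  56  53  60  60  55  52  76  82  80  49  79  81  81  47  81  80  83  55
252: 101 102 102  62 101  99 101  73  47  57  55  45  46  42  39  46  41  51  59  53  50  90 101 103  66 104 103 104  67 104
[... 1641 characters left out ...]
104 102 104  58
317:  19  21 155 157 160 160 147 112  97 123  89  90  92  95  99  97  98 102  99  99  98  96  98  95  92  88 100  99 103 104 105 106  41
322:  17  24 153 154 157 157 157 132 121  87  92  97  97  98  96 104  99 100 102  99  98 101 100  96  94  95  86 106  97  95  97  96  34
327:  18  18 160 163 164 165 164 153 109  94  93  96  99 100 104 103 105 106 104 104 107 101 101 100  98  97  94  87 103  96  96  96  23
332:  20  24 148 162 160 163 163 166 115  94  95 100 101 106 106 117 121 129 128 129 118 107 104 103 101  99  92  86 116 105 101  98  24
337:  17  15 141 151 153 153 154 161 105  95  96 100 104 116 125 122 129 133 133 129 126 120 121 109 102  96  95  89 121 114 105  98  23
```

The knob top is at (302,290), i.e. y ≈ 0.127 leaning outward, or about 0.125 upright. I'll grip it at TCP y ≈ 0.120.

arm_command(
  plan=[
    {"dp":[0,-3,0],"spin":0},
    {"dp":[0,0,20],"spin":0},
    {"dp":[0,0,20],"spin":0},
    {"dp":[0,0,10],"spin":0},
    {"dp":[0,0,0],"spin":0},
  ],
)

```text
clock: 22.55
position: [0.5599, 0.12, 0.3225]
ee_rot: [0.999, 0.043, -0.001, -0.0]
ft_force: [-0.2, 0.6, 0.9]
grip_width: 0.551
grasp_force: 0.0
```

arm_command(
  plan=[
    {"dp":[0,0,0],"spin":0},
    {"dp":[0,0,0],"spin":0},
    {"dp":[0,0,0],"spin":0},
    {"dp":[0,0,0],"spin":0},
    {"dp":[0,0,0],"spin":0},
  ],
  grip=1,
  newtons=20,
)

```text
clock: 23.05
position: [0.5605, 0.1196, 0.3243]
ee_rot: [0.999, 0.042, 0.001, -0.0]
ft_force: [0.3, 1.7, 2.4]
grip_width: 0.245
grasp_force: 20.9
```

Gripped at 21 mm opening. I'll release, rise and go to the viewing pose.

arm_command(
  plan=[
    {"dp":[0,0,0],"spin":0},
    {"dp":[0,0,0],"spin":0},
    {"dp":[0,0,0],"spin":0},
    {"dp":[0,0,-20],"spin":0},
    {"dp":[0,0,-30],"spin":0},
  ],
  grip=-0.1,
)

```text
clock: 23.55
position: [0.5598, 0.119, 0.3727]
ee_rot: [0.999, 0.042, -0.002, 0.0]
ft_force: [0.3, -0.5, 0.3]
grip_width: 0.548
grasp_force: 0.0
```

arm_command(
  plan=[
    {"dp":[20,-38,0],"spin":0},
    {"dp":[20,-38,0],"spin":0},
    {"dp":[20,-38,0],"spin":0},
    {"dp":[20,-38,0],"spin":0},
    {"dp":[0,0,26],"spin":0},
  ],
  grip=-1,
)

```text
clock: 24.05
position: [0.6265, 0.2848, 0.3499]
ee_rot: [0.999, 0.046, 0.002, -0.003]
ft_force: [-0.9, 0.4, -1.1]
grip_width: 0.996
grasp_force: 0.0
```

arm_command(
  plan=[
    {"dp":[0,0,0],"spin":0},
    {"dp":[0,0,0],"spin":0},
    {"dp":[0,0,0],"spin":0},
    {"dp":[0,0,0],"spin":0},
    {"dp":[0,0,0],"spin":0},
  ],
)

```text
clock: 24.55
position: [0.6274, 0.277, 0.3487]
ee_rot: [0.999, 0.042, 0.001, 0.0]
ft_force: [0.1, -0.5, 1.3]
grip_width: 1.0
grasp_force: 0.0
```

```bash
cat > prof.py <<'E'
from tilt import *
import sys
o=manip.get_obs();print(o["position"],o["clock"]);img=viewer.camera("wrist");cv2.imwrite(f"pics/{sys.argv[1]}.png",img);b=img.mean(2)
dc=int(round(proj("wrist",(.543,.262,.11),o)[0]-329.6));print("col shift",dc)
for n,c in(("tongue",(303,320)),("ptr",(334,344)),("bar",(353,362))):
    print(n," ".join("%d:%d"%(y,v) for y,v in zip(range(360,424),b[360:424,c[0]+dc:c[1]+dc].mean(1))))
print("row 390 cols"," ".join("%d:%d"%(x,v) for x,v in zip(range(285,375,3),b[388:391,285:375:3].mean(0))))
E
python3 prof.py w11
```

```text
[0.6273555  0.2769803  0.34870245] 24.55
col shift 2
tongue 360:151 361:151 362:151 363:151 364:151 365:151 366:150 367:149 368:146 369:144 370:134 371:107 372:67 373:41 374:34 375:33 376:34 377:34 378:35 379:36 380:35 381:34 382:36 383:42 384:51 385:56 386:57 387:57 388:56 389:58 390:58 391:57 392:57 393:57 394:57 395:57 396:57 397:57 398:57 399:57 400:57 401:57 402:57 403:56 404:57 405:58 406:55 407:56 408:56 409:56 410:55 411:56 412:56 413:56 414:56 415:56 416:55 417:67 418:119 419:169 420:187 421:190 422:191 423:192
ptr 360:108 361:108 362:111 363:113 364:116 365:120 366:122 367:124 368:127 369:132 370:138 371:141 372:143 373:142 374:134 375:115 376:92 377:77 378:73 379:72 380:70 381:66 382:64 383:65 384:64 385:63 386:64 387:63 388:63 389:64 390:66 391:66 392:64 393:63 394:69 395:82 396:97 397:103 398:105 399:106 400:106 401:106 402:102 403:93 404:79 405:68 406:70 407:84 408:106 409:124 410:136 411:141 412:144 413:145 414:145 415:145 416:144 417:143 418:143 419:142 420:142 421:141 422:141 423:141
bar 360:108 361:110 362:110 363:109 364:109 365:108 366:105 367:102 368:101 369:102 370:104 371:104 372:105 373:103 374:103 375:102 376:101 377:103 378:106 379:107 380:103 381:90 382:75 383:67 384:66 385:65 386:64 387:66 388:65 389:65 390:66 391:66 392:66 393:68 394:68 395:68 396:68 397:68 398:69 399:75 400:89 401:99 402:105 403:107 404:108 405:107 406:107 407:106 408:107 409:106 410:107 411:109 412:110 413:112 414:117 415:117 416:116 417:113 418:112 419:111 420:109 421:106 422:102 423:100
row 390 cols 285:56 288:56 291:54 294:51 297:45 300:47 303:42 306:58 309:57 312:57 315:56 318:57 321:58 324:57 327:58 330:62 333:66 336:64 339:63 342:64 345:62 348:101 351:116 354:64 357:65 360:65 363:63 366:65 369:68 372:65
```

```bash
python3 prof.py w12 | grep -E "clock|ptr|bar|tongue" | cut -c1-420; python3 - <<'E'
from tilt import *
o=manip.get_obs()
r=fit(o,(371.8,383.6,418),(395,403.7),(381.2,400,413.7),.245);print(r.x.round(4),r.fun.round(2))
E
```

```text
tongue 360:151 361:151 362:151 363:151 364:151 365:151 366:150 367:148 368:146 369:143 370:135 371:108 372:70 373:42 374:35 375:33 376:34 377:34 378:34 379:34 380:33 381:35 382:35 383:41 384:51 385:56 386:56 387:57 388:58 389:57 390:57 391:57 392:57 393:57 394:57 395:57 396:58 397:57 398:57 399:56 400:58 401:56 402:57 403:57 404:57 405:57 406:56 407:56 408:56 409:56 410:55 411:55 412:56 413:56 414:56 415:56 416:56 41
ptr 360:109 361:107 362:110 363:112 364:115 365:120 366:122 367:125 368:128 369:133 370:137 371:141 372:144 373:142 374:134 375:116 376:92 377:78 378:72 379:70 380:69 381:66 382:64 383:65 384:63 385:63 386:62 387:63 388:63 389:65 390:64 391:66 392:65 393:64 394:67 395:80 396:96 397:103 398:105 399:105 400:106 401:105 402:103 403:96 404:80 405:68 406:70 407:83 408:104 409:124 410:136 411:142 412:143 413:145 414:146 41
bar 360:109 361:109 362:110 363:109 364:109 365:108 366:104 367:101 368:100 369:102 370:103 371:104 372:104 373:104 374:103 375:101 376:102 377:103 378:106 379:106 380:103 381:91 382:75 383:67 384:66 385:66 386:66 387:66 388:65 389:65 390:64 391:66 392:67 393:69 394:69 395:68 396:68 397:69 398:69 399:74 400:87 401:99 402:104 403:106 404:107 405:108 406:107 407:107 408:107 409:106 410:107 411:107 412:108 413:110 414:1
[-0.0059  0.0125  0.0008 -0.009   0.0032] [-0.47  0.36 -0.11 -0.14 -0.14 -0.6   0.39  0.4  -1.48  0.4 ]
```

The fit gives a tilt of about -0.009, so the poise needs about 1 mm more outward. I'll repeat the grip 1 mm farther out.

arm_command(
  plan=[
    {"dp":[0,0,-26],"spin":0},
    {"dp":[-20,38,0],"spin":0},
    {"dp":[-20,38,0],"spin":0},
    {"dp":[-20,38,0],"spin":0},
    {"dp":[-20,37,0],"spin":0},
  ],
  grip=-0.1,
)

```text
clock: 25.15
position: [0.5594, 0.1189, 0.3737]
ee_rot: [0.999, 0.042, 0.0, 0.0]
ft_force: [0.3, -0.1, 0.2]
grip_width: 0.552
grasp_force: 0.0
```

arm_command(
  plan=[
    {"dp":[0,0,0],"spin":0},
    {"dp":[0,0,0],"spin":0},
    {"dp":[0,0,20],"spin":0},
    {"dp":[0,0,20],"spin":0},
    {"dp":[0,0,10],"spin":0},
  ],
)

```text
clock: 25.65
position: [0.5599, 0.122, 0.3224]
ee_rot: [0.999, 0.044, -0.001, -0.0]
ft_force: [1.3, -0.2, 0.4]
grip_width: 0.55
grasp_force: 0.0
```

arm_command(
  plan=[
    {"dp":[0,0,0],"spin":0},
    {"dp":[0,0,0],"spin":0},
    {"dp":[0,0,0],"spin":0},
    {"dp":[0,0,0],"spin":0},
    {"dp":[0,0,0],"spin":0},
  ],
  grip=1,
  newtons=20,
)

```text
clock: 26.15
position: [0.5602, 0.1209, 0.3242]
ee_rot: [0.999, 0.043, 0.0, -0.0]
ft_force: [-2.1, -0.4, -0.0]
grip_width: 0.245
grasp_force: 21.1
```

arm_command(
  plan=[
    {"dp":[0,0,0],"spin":0},
    {"dp":[0,0,0],"spin":0},
    {"dp":[0,0,0],"spin":0},
    {"dp":[0,0,-20],"spin":0},
    {"dp":[0,0,-30],"spin":0},
  ],
  grip=-0.1,
)

```text
clock: 26.65
position: [0.5599, 0.12, 0.373]
ee_rot: [0.999, 0.042, -0.001, 0.0]
ft_force: [0.8, 0.4, 1.0]
grip_width: 0.552
grasp_force: 0.0
```

arm_command(
  plan=[
    {"dp":[20,-38,0],"spin":0},
    {"dp":[20,-38,0],"spin":0},
    {"dp":[20,-38,0],"spin":0},
    {"dp":[20,-37,0],"spin":0},
    {"dp":[0,0,26],"spin":0},
  ],
  grip=-1,
)

```text
clock: 27.15
position: [0.6267, 0.2847, 0.3502]
ee_rot: [0.999, 0.046, 0.002, -0.003]
ft_force: [-0.5, -0.7, -0.3]
grip_width: 1.001
grasp_force: 0.0
```

arm_command(
  plan=[
    {"dp":[0,0,0],"spin":0},
    {"dp":[0,0,0],"spin":0},
    {"dp":[0,0,0],"spin":0},
    {"dp":[0,0,0],"spin":0},
    {"dp":[0,0,0],"spin":0},
  ],
)

```text
clock: 27.65
position: [0.6273, 0.277, 0.3487]
ee_rot: [0.999, 0.042, 0.001, 0.0]
ft_force: [0.9, 0.1, 0.1]
grip_width: 1.005
grasp_force: 0.0
```

```bash
python3 prof.py w13 | cut -c1-520
```

```text
[0.62733113 0.27701655 0.34867112] 27.65
col shift 2
tongue 360:151 361:152 362:152 363:151 364:151 365:151 366:150 367:150 368:146 369:144 370:135 371:109 372:68 373:41 374:34 375:35 376:34 377:34 378:35 379:34 380:35 381:34 382:34 383:42 384:51 385:56 386:58 387:56 388:57 389:57 390:57 391:57 392:58 393:57 394:58 395:57 396:57 397:58 398:58 399:57 400:57 401:57 402:57 403:57 404:58 405:57 406:57 407:57 408:56 409:56 410:57 411:56 412:56 413:56 414:56 415:56 416:55 417:67 418:120 419:169 420:188 421:190 422:191 423:193
ptr 360:109 361:111 362:115 363:118 364:124 365:128 366:131 367:134 368:137 369:141 370:145 371:146 372:147 373:143 374:135 375:115 376:93 377:77 378:74 379:71 380:69 381:67 382:66 383:65 384:64 385:66 386:75 387:92 388:102 389:105 390:107 391:107 392:106 393:106 394:99 395:83 396:70 397:66 398:65 399:65 400:65 401:66 402:66 403:67 404:65 405:66 406:70 407:84 408:106 409:125 410:137 411:142 412:144 413:145 414:147 415:145 416:144 417:144 418:143 419:143 420:143 421:141 422:141 423:142
bar 360:109 361:110 362:109 363:110 364:109 365:108 366:105 367:102 368:101 369:103 370:104 371:105 372:102 373:95 374:80 375:69 376:66 377:66 378:66 379:65 380:66 381:65 382:67 383:67 384:68 385:68 386:69 387:69 388:68 389:69 390:71 391:82 392:93 393:103 394:108 395:111 396:110 397:110 398:109 399:108 400:109 401:110 402:110 403:111 404:121 405:132 406:134 407:132 408:131 409:129 410:128 411:128 412:125 413:123 414:121 415:119 416:117 417:113 418:112 419:111 420:108 421:107 422:103 423:100
row 390 cols 285:56 288:57 291:55 294:54 297:46 300:45 303:46 306:55 309:57 312:58 315:57 318:57 321:57 324:56 327:58 330:63 333:89 336:104 339:105 342:105 345:105 348:106 351:100 354:71 357:71 360:68 363:70 366:69 369:67 372:69
```

Now the pointer is about +0.023 low. Part of each grip's shift comes from the knob leaning as it is gripped. Allowing for that, I'll re-grip 0.8 mm farther in.

arm_command(
  plan=[
    {"dp":[0,0,-26],"spin":0},
    {"dp":[-20,38,0],"spin":0},
    {"dp":[-20,38,0],"spin":0},
    {"dp":[-20,38,0],"spin":0},
    {"dp":[-20,37.8,0],"spin":0},
  ],
  grip=-0.1,
)

```text
clock: 28.2
position: [0.5594, 0.1181, 0.3737]
ee_rot: [0.999, 0.042, 0.0, 0.0]
ft_force: [0.5, -0.4, 0.6]
grip_width: 0.552
grasp_force: 0.0
```

arm_command(
  plan=[
    {"dp":[0,0,0],"spin":0},
    {"dp":[0,0,0],"spin":0},
    {"dp":[0,0,20],"spin":0},
    {"dp":[0,0,20],"spin":0},
    {"dp":[0,0,10],"spin":0},
  ],
)

```text
clock: 28.7
position: [0.5599, 0.121, 0.3225]
ee_rot: [0.999, 0.043, -0.001, -0.0]
ft_force: [0.2, -1.2, 0.5]
grip_width: 0.549
grasp_force: 0.0
```

arm_command(
  plan=[
    {"dp":[0,0,0],"spin":0},
    {"dp":[0,0,0],"spin":0},
    {"dp":[0,0,0],"spin":0},
    {"dp":[0,0,0],"spin":0},
    {"dp":[0,0,0],"spin":0},
  ],
  grip=1,
  newtons=20,
)

```text
clock: 29.2
position: [0.5603, 0.12, 0.3243]
ee_rot: [0.999, 0.043, 0.0, -0.0]
ft_force: [-1.5, 1.5, 1.1]
grip_width: 0.246
grasp_force: 21.1
```

arm_command(
  plan=[
    {"dp":[0,0,0],"spin":0},
    {"dp":[0,0,0],"spin":0},
    {"dp":[0,0,0],"spin":0},
    {"dp":[0,0,-20],"spin":0},
    {"dp":[0,0,-30],"spin":0},
  ],
  grip=-0.1,
)

```text
clock: 29.7
position: [0.5599, 0.1192, 0.3729]
ee_rot: [0.999, 0.042, -0.001, 0.0]
ft_force: [0.2, -0.6, 1.1]
grip_width: 0.552
grasp_force: 0.0
```

arm_command(
  plan=[
    {"dp":[20,-38,0],"spin":0},
    {"dp":[20,-38,0],"spin":0},
    {"dp":[20,-38,0],"spin":0},
    {"dp":[20,-37,0],"spin":0},
    {"dp":[0,0,26],"spin":0},
  ],
  grip=-1,
)

```text
clock: 30.2
position: [0.6267, 0.2839, 0.3501]
ee_rot: [0.999, 0.046, 0.002, -0.003]
ft_force: [-0.4, 1.3, -0.4]
grip_width: 0.999
grasp_force: 0.0
```

arm_command(
  plan=[
    {"dp":[0,0,0],"spin":0},
    {"dp":[0,0,0],"spin":0},
    {"dp":[0,0,0],"spin":0},
    {"dp":[0,0,0],"spin":0},
    {"dp":[0,0,0],"spin":0},
  ],
)

```text
clock: 30.7
position: [0.6274, 0.2762, 0.3487]
ee_rot: [0.999, 0.042, 0.001, 0.0]
ft_force: [-0.2, 0.3, -0.2]
grip_width: 0.997
grasp_force: 0.0
```

```bash
python3 prof.py w14 | cut -c1-520
```

```text
[0.6274049  0.27623976 0.34867545] 30.7
col shift 1
tongue 360:151 361:152 362:152 363:151 364:151 365:151 366:151 367:149 368:146 369:143 370:135 371:109 372:69 373:41 374:34 375:34 376:34 377:33 378:35 379:35 380:34 381:34 382:34 383:41 384:52 385:56 386:58 387:57 388:57 389:57 390:57 391:57 392:58 393:57 394:57 395:57 396:57 397:58 398:57 399:57 400:58 401:57 402:57 403:58 404:57 405:57 406:58 407:56 408:56 409:56 410:57 411:56 412:57 413:57 414:56 415:56 416:54 417:67 418:120 419:170 420:188 421:191 422:191 423:192
ptr 360:109 361:111 362:114 363:119 364:124 365:128 366:132 367:135 368:137 369:141 370:144 371:147 372:146 373:144 374:134 375:116 376:93 377:77 378:73 379:72 380:68 381:67 382:65 383:64 384:65 385:64 386:62 387:64 388:65 389:64 390:64 391:75 392:91 393:101 394:105 395:106 396:107 397:106 398:105 399:100 400:86 401:71 402:68 403:66 404:66 405:64 406:71 407:84 408:106 409:125 410:137 411:141 412:144 413:146 414:146 415:146 416:144 417:144 418:143 419:142 420:143 421:141 422:141 423:141
bar 360:109 361:110 362:109 363:110 364:109 365:108 366:104 367:102 368:101 369:103 370:104 371:104 372:105 373:104 374:103 375:103 376:102 377:98 378:88 379:74 380:68 381:66 382:67 383:66 384:66 385:66 386:65 387:66 388:68 389:69 390:68 391:68 392:69 393:69 394:69 395:71 396:84 397:96 398:104 399:107 400:109 401:110 402:110 403:109 404:109 405:109 406:109 407:111 408:110 409:116 410:124 411:126 412:124 413:121 414:120 415:119 416:116 417:113 418:110 419:108 420:108 421:106 422:102 423:99
row 390 cols 285:57 288:56 291:55 294:47 297:46 300:47 303:49 306:56 309:58 312:58 315:55 318:57 321:55 324:55 327:63 330:63 333:65 336:67 339:62 342:64 345:65 348:74 351:66 354:70 357:69 360:69 363:67 366:67 369:67 372:68
```

```bash
python3 - <<'E'
from tilt import *
o=manip.get_obs()
r=fit(o,(371.8,383.6,418),(391.6,400.2),(378.3,396.4,409.3),.245);print(r.x.round(4),r.fun.round(2))
for c in("top","side"):
  viewer.camera(c)
  for n in("parcel_center","pan_top","keycover_center"):
    print(c,n,[(np.round(q["position"],4).tolist(),round(q["score"],2)) for q in finder.find_in(c,n)[:2]])
print(manip.get_obs()["clock"])
E
python3 prof.py w15 | grep ptr | cut -c150-420
```

```text
[-0.0062  0.0126  0.0006  0.0039  0.0032] [-0.45  0.35 -0.09 -0.31 -0.32 -0.85  0.33  1.   -1.54  0.3 ]
top parcel_center [([0.5685, -0.0979, 0.2083], 0.88)]
top pan_top [([0.5829, -0.0641, 0.1527], 0.56), ([0.5752, -0.0924, 0.2123], 0.27)]
top keycover_center [([0.6025, -0.3364, 0.0756], 0.82)]
side parcel_center [([0.5728, -0.0693, 0.1953], 0.71), ([0.4283, 0.2795, 0.0475], 0.24)]
side pan_top [([0.5958, -0.3792, 0.1105], 0.74), ([0.5748, -0.059, 0.1477], 0.66)]
side keycover_center [([0.5727, -0.0702, 0.1964], 0.44)]
31.15
:75 379:73 380:71 381:68 382:66 383:65 384:64 385:63 386:64 387:64 388:65 389:65 390:64 391:71 392:83 393:97 394:103 395:106 396:106 397:106 398:105 399:101 400:91 401:76 402:67 403:66 404:66 405:67 406:69 407:82 408:104 409:123 410:136 411:141 412:144 413:145 414:146 41
```

The tilt reads about +0.004 rad and is settled (pointer within 1 mm of the mark). The parcel is centred on the pan with its top at about 0.21 m, and the cover is in the bin. I'm handing in.

```bash
python3 -c "
from workcell import manip
print(manip.hand_in())"
```

```text
the job is handed in; nothing more can be done
None
```

I handed the job in at about 31 s: the key cover is in the bin, the parcel sits centred on the pan, and the poise leaves the pointer about 1 mm from level by my camera fit (tilt about +0.004 rad); I got no verdict back.

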